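# Unload the gas transmitter from the calibration clamp

## Robot

A 6-joint arm with a two-finger parallel gripper is mounted at the origin on the work surface. World frame = base frame: x ahead of the robot, y to its left, z up, the work surface at z = 0. Lengths are in m, angles in rad, forces in N, time in s.
With the tool pointing down it reaches from about 0.4 to 0.825 m from the base axis. Payload 7 kg.
Tool frame: the origin (TCP) lies between the finger pads; the fingertips stand 25 mm ahead of it and the grasp point (between the pads) lies 6 mm ahead of it; z points along the fingers, y is the line along which they close (so a half turn about z gives the same grasp; the last joint's range is limited). The gripper opens to 85 mm and grips with 20 to 120 N. Pads are 22 mm wide; open, the fingers measure 114 mm over their backs; the gripper's body (76 mm by 85 mm) begins 54 mm behind the grasp point. The pads swing forward as they close: fully open they stand 13 mm farther back than shut.
Start: joints at [1.575, 0.359, 0.012, 0, -1.224, -0.288], TCP at [0.189, 0.648, 0.235] pointing down, gripper open.
Joint ranges: [-3.07, 3.07], [-1.43, 2.12], [-1.02, 1.25], [-3.03, 1.67], [-3.05, -0], [-3.03, 3.03]. Speed limits (rad/s): [2.39, 2.39, 3.01, 3.14, 3.14, 3.14].

## Interface

Orientations are given as a 3x3 rotation matrix whose columns are the frame's x, y, z axes.
In Python, from plant import monitor, viewer, ticket gives the robot as it stands.
- The arm moves only by the shell command python3 -m crank 'ROWS' [FORCE]. ROWS is JSON, a list of rows, each a list of 3 entries, a list of its own where there are three numbers: the shift along the tool's x, y, z each as a share of 0.1 m, from -1 to 1, then the turn, a rotation vector about the tool's x, y, z each as a share of 180 degrees, from -1 to 1, then the gripper command: -1 is shut, 1 is fully open, values between are in proportion. A call has 1 to 8 rows; each row is the pose to reach, as a shift and turn from the pose commanded when the call began, along the tool's axes at that moment, turning the shorter way round; what a row does not reach only later rows make up. A row lasts 1/8 s, in which the tool goes at most 62.5 mm and 10.7 degrees, less where a joint would pass 70% of its speed; a pose out of reach is approached as far as the arm can. A call with a number of a shift or a turn outside -1 to 1 is refused whole. A call with a gripper value outside its range is refused whole. The fingers move at their own pace and stop on an object; FORCE is the grip in N (left out, the last holds). Time passes only in rows, so rows that repeat a pose let the fingers close. It gives the time, the measured TCP pose, the force, the opening and the grip force at its end, in the units of the state.
- monitor.read_state(): the state, without advancing time (a new reading comes with each control period).
- viewer.camera(name): name is "side" or "top" or "wrist"; returns a dict with "pixels" (384x512x3 uint8, red, green, blue), "mtx" (3x3 intrinsics, pixels), "eye" and "orientation" of the camera in the world. Camera axes: x right, y down, z forward; pixel columns grow to the right and rows downward; lengths in m; the calibration is good to about 2 mm. A picture is of the moment at which its call begins. There is no depth.
- ticket.sign_off(): hands the job in; it is judged then, once.
The state is a dict: "time": time; "joint_pos": joint angles; "qd": joint speeds; "joint_torque": joint torques, N m; "tcp_pos": TCP position; "orientation": TCP orientation; "wrist_force": force on the tool from outside, world axes, zero at the start; "torque": the same for the moment, N m; "grip_width": finger opening in m; "finger_force": force on a finger pad.
Only numpy, scipy, OpenCV 4.12 (cv2) and the standard library are available. Lean on these libraries where they do the work, as an engineer would, in place of code of your own. Each camera call takes 0.05 s, during which the arm holds its last target. There are 200 camera calls.

## Task

Swing the clamp arm up past its centre and feel for the angle at which its hidden lock pin drops in and holds it open. Then lift the freed black transmitter out of the fixture, set it down gently, flat and wholly on the rubber mat, and let go. Leave the other things on the bench where they are.

Things in the scene. Friction and masses are not known exactly. Their poses are not given: they have to be found in the camera images.
- fixture: Fixed clamping fixture. Origin on the bench; x runs from the nest to the clamp's upright, z up. Steel base plate 12 mm thick, x -85 to +125, y -110 to +110 mm; nest with 8 mm high stops centred at x = -30 mm, y = 0. Clamp hinge axis along y through x = 85, z = 95 mm. Beside the arm (y -29 to -59 mm) an aluminium block, 130 mm high, 62 mm long, hides the clamp's shaft.
- clamp (a joint): Arm angle, rad. 0 = shut, arm level along the fixture's -x, its foot on the transmitter; grows as the free end swings up and over (1.57 upright); stop at 2.25. An over-centre weight on it shuts it below about 1.2, opens it above; lifting takes 4 N. The pin locks it at some hidden angle from 1.6 to 2.1, new each time: sweep at 0.3 rad/s. Let go, it may fall past the pin: bring it slowly back.
- clamp_grip (a point): Middle of the arm's grey handle, 185 mm from the hinge axis; its x points along the arm from handle to hinge. The handle is 60 mm long along the arm, 22 mm wide (along the hinge axis), 20 mm thick, and ends 210 mm from the hinge axis. Grasped across its width, fingers closing along the hinge axis, it turns between the pads while it is swung.
- lock_pin (a joint): Drop of the captive lock pin, m. 0 = its nose rests on the clamp's shaft (not locked); 0.018 = dropped through the shaft's hidden cross-hole: the arm is locked, with about 0.13 rad of play each way. It sinks slowly, about 25 mm/s, by weight and spring (3 N) when the hole comes under it; the arm then stops. Pushed hard against it, the arm can jam it half-way: ease off.
- pin_knob (a point): Centre of the top of the lock pin's black knob (32 mm wide, 20 mm high), straight above the aluminium block at x = 85 mm, y = -44 mm of the fixture; 189 mm above the bench with the pin up, 18 mm lower when it has dropped.
- transmitter_center (a point): Centre (half-way up) of the black gas transmitter in the fixture, about 0.5 kg: flange 90 (its x) x 150 (its y) x 10 mm at the bottom, on it a housing 62 (x) x 128 (y) mm, 52 mm high in all. z is up. In the nest its axes are the fixture's and its underside is 12 mm above the bench. With the arm up it lifts straight out. Take it across the housing's 62 mm.
- mat_top (a point): Centre of the upper face of the black rubber mat, 260 (its x) x 200 (its y) x 4 mm, fixed on the bench, upper face 4 mm above it. A small cap stands at its +x +y corner.
- mat: The same mat; origin at the centre of its underside.
- transmitter: The same transmitter, origin at the centre of its underside.
- spare_transmitter: Bystander: an identical transmitter that stands loose on the bench, not in the fixture. Origin at the centre of its underside.
- brass_fitting: Bystander: upright brass fitting, 26 mm wide, 42 mm high, on the fixture's base plate at about x = 90 mm, y = 80 mm. Origin under it.
- cap: Bystander: grey plastic cap, 30 mm wide, 22 mm high, on the mat at about x = 108 mm, y = 78 mm of the mat. Origin under it.
- digital_gauge: Bystander: round dial on a steel foot, 161 mm high, 92 mm wide. Origin under its foot.
- wrench: Bystander: wrench, 190 mm, lying.
- screwdriver: Bystander: screwdriver, 200 mm, lying.
- padlock: Bystander: brass padlock, 45 x 72 mm, lying.
- remote: Bystander: black remote control, 120 x 45 x 16 mm, lying.
There are look-alikes about, which are no part of the job. Leave any green or turquoise look-alike of the transmitter alone.

How it is judged:
On the way, in this order (a step that is already met when the one before it is completed fails the run):
1. the clamp arm is up past centre and the lock pin has dropped in and holds it (value of joint clamp above 1.45 rad and value of joint lock_pin above 0.012 m), for 0.3 s.
2. the transmitter is lifted clear of the fixture with the arm still locked open (all of step 1 and z of transmitter_center in the frame of fixture above 0.075 m), for 0.1 s.
At the end, for the whole second after the job is handed in: The clamp arm stands locked open (angle above 1.45 rad, pin dropped more than 12 mm); the transmitter lies flat (within 0.08 rad), the right way up and at rest on the mat, its centre within 90 mm (mat's x) and 60 mm (mat's y) of the mat's centre, so that it lies wholly on it (all of step 1 and x of transmitter_center in the frame of mat between -0.09 and 0.09 m and y of transmitter_center in the frame of mat between -0.06 and 0.06 m and z of transmitter_center in the frame of mat between 0.025 and 0.036 m and angle between transmitter_center's own z axis and vertical below 0.08 rad and linear speed of transmitter below 0.02 m/s); the robot touches nothing.
It fails at once if a bystander is moved more than 30 mm (distance of any of spare_transmitter, brass_fitting, cap, digital_gauge, wrench, screwdriver, padlock, remote from where it was at the start of the episode above 0.03 m).
It fails at once if the transmitter is dropped or slammed on the mat (more than 80 N) (contact force between transmitter and mat above 80 N).
It also fails if it takes over 64 s, if anything falls off the work surface, if the arm or the gripper's body presses on something with over 40 N, if the wrist force passes 120 N, or if a joint passes its speed limit or range.

## Working session

There is one attempt and no reset: what is moved stays moved. The work goes in short steps, Python scripts to look and compute and a shell command to move; the robot and the scene stay as the last step left them, time stands still between calls to the robot, and variables do not carry over. Pictures are saved under pics/ and viewed, at most 11 in all, crops included, and the job is handed in when it is done.

```bash
mkdir -p pics; ls
python3 - <<'E'
from plant import monitor, viewer
import cv2, numpy as np
s=monitor.read_state(); print(s)
for n in("top","side"):
    c=viewer.camera(n); cv2.imwrite(f"pics/{n}0.png",cv2.resize(c["pixels"][:,:,::-1],(800,600),interpolation=cv2.INTER_CUBIC))
    np.savez(f"pics/{n}0.npz",**c); print(n,c["mtx"],c["eye"],c["orientation"])
E
```

```text
pics
{'time': 0.0, 'joint_pos': array([ 1.57509409e+00,  3.59382881e-01,  1.10641634e-02, -3.63842854e-04,
       -1.22409052e+00, -2.88096168e-01]), 'qd': array([ 0.00075892,  0.00214881, -0.00065226,  0.00046408, -0.00169003,
        0.00080066]), 'joint_torque': array([-1.13171671e-03, -5.83321381e+01,  2.93418217e+01,  6.93707585e+00,
       -6.07835711e-03,  5.28436772e-06]), 'tcp_pos': array([0.18889216, 0.64753772, 0.2336661 ]), 'orientation': array([[ 9.59964117e-01, -2.80122796e-01, -3.35258196e-04],
       [-2.80122967e-01, -9.59962769e-01, -1.61434864e-03],
       [ 1.30380469e-04,  1.64363029e-03, -9.99998641e-01]]), 'wrist_force': array([-0.43367566, -0.16349   ,  0.25129547]), 'torque': array([ 0.01029181,  0.01625161, -0.02531348]), 'finger_force': 0.0, 'grip_width': 0.08527232262449269}
top [[397.08152279   0.         258.22187542]
 [  0.         397.08152279 188.00742273]
 [  0.           0.           1.        ]] [ 0.37057251 -0.03018289  1.60605659] [[ 0.02586878 -0.99568535  0.08911504]
 [-0.99965202 -0.02622573 -0.00283666]
 [ 0.00516153 -0.08901065 -0.9960173 ]]
side [[404.20723616   0.         260.33640795]
 [  0.         404.20723616 200.38625693]
 [  0.           0.           1.        ]] [ 0.45311946 -1.10897022  0.8591443 ] [[ 0.9987437  -0.0180721   0.04673787]
 [-0.04875539 -0.56587054  0.8230513 ]
 [ 0.01157332 -0.82429602 -0.56604075]]
```

View pics/top0.png

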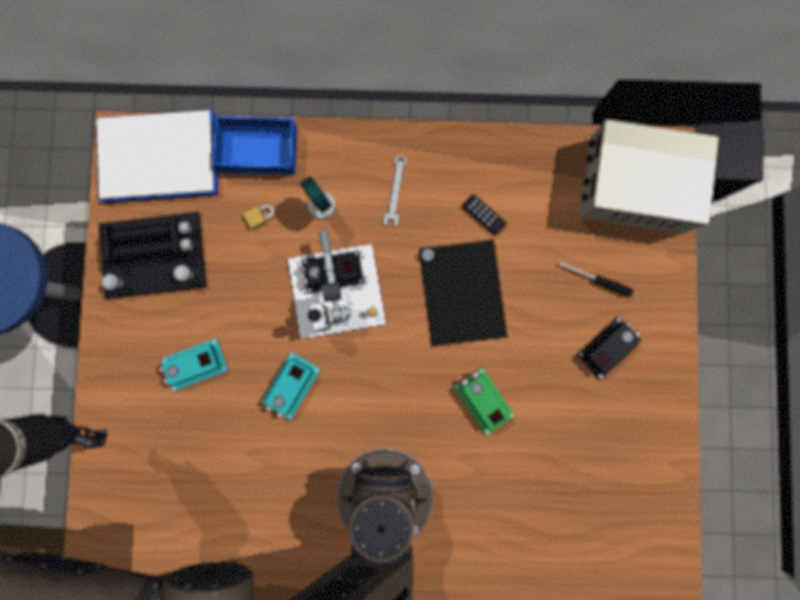

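View pics/side0.png

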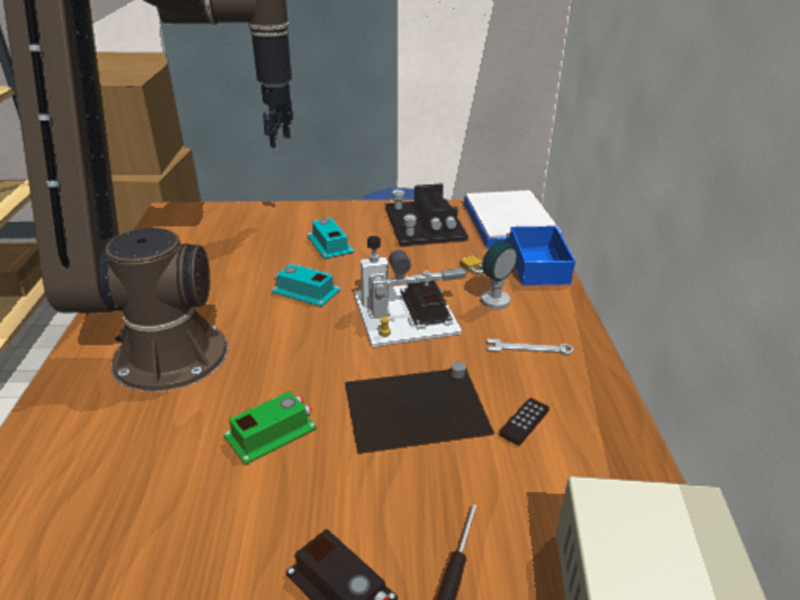

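The top view shows the fixture plate (corners about (288,258), (372,245), (385,326), (298,338)), with the handle at (325,243) and the gauge close by at (320,205). The mat is at (463,292). I'll enlarge the fixture in both views.

```bash
cat > h.py <<'E'
import numpy as np, cv2
def load(n): return np.load(f"pics/{n}.npz")
def ray(c,u,v): 
    d=c["orientation"]@np.linalg.inv(c["mtx"])@[u,v,1.]; return c["eye"],d
def atz(c,u,v,z):
    e,d=ray(c,u,v); return e+d*(z-e[2])/d[2]
def proj(c,P):
    p=c["mtx"]@c["orientation"].T@(np.asarray(P,float)-c["eye"]); return p[:2]/p[2]
E
python3 - <<'E'
from h import *
a=load("top0")["pixels"]; b=load("side0")["pixels"]
# top crop x170-340,y115-230 ; side crop x210-380 y140-295
A=cv2.resize(a[105:235,170:340,::-1],None,fx=4.5,fy=4.5,interpolation=cv2.INTER_CUBIC)
B=cv2.resize(b[140:265,215:385,::-1],None,fx=4.5,fy=4.5,interpolation=cv2.INTER_CUBIC)
cv2.imwrite("pics/A.png",A);cv2.imwrite("pics/B.png",B);print(A.shape,B.shape)
E
```

```text
(585, 765, 3) (562, 765, 3)
```

View pics/A.png

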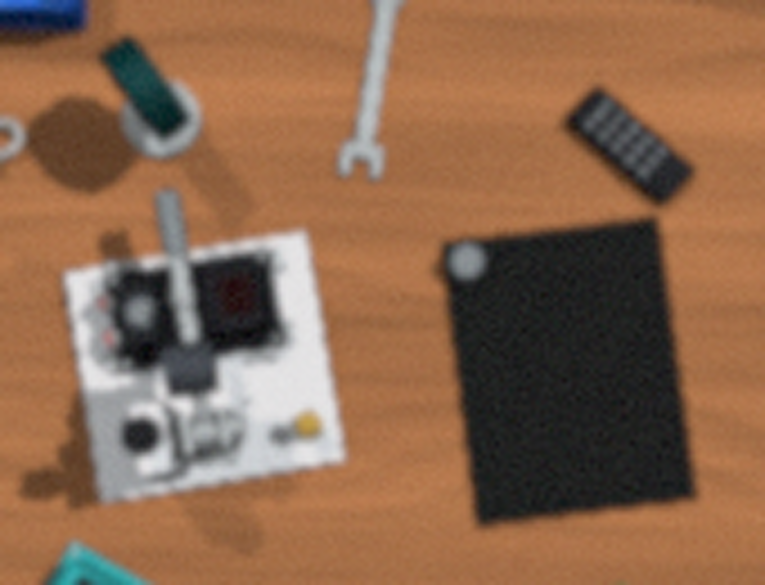

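View pics/B.png

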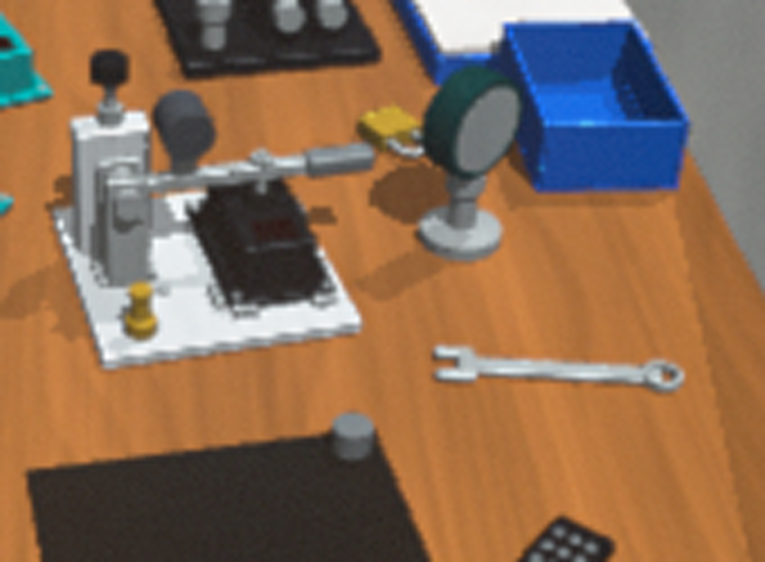

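The top crop shows the plate corners at (65,270), (307,232), (345,462), (100,503), the handle from about (160,190) to (185,255), and the mat corners at (443,243), (655,220), (695,495), (480,523). The gauge foot is at (160,120). In the side crop the handle runs (308,162)–(373,155), and the gauge foot is at (460,235).

```bash
cat >> h.py <<'E'
def fit(obj,W):
    o=np.asarray(obj,float)/1000; W=np.asarray(W)[:,:2]; oc=o.mean(0); wc=W.mean(0)
    H=(o-oc).T@(W-wc); a=np.arctan2(H[0,1]-H[1,0],H[0,0]+H[1,1])
    R=np.array([[np.cos(a),-np.sin(a)],[np.sin(a),np.cos(a)]]); t=wc-R@oc
    return R,t,a,(o@R.T+t-W)*1000
E
python3 - <<'E'
from h import *
np.set_printoptions(precision=4,suppress=True)
T=load("top0");S=load("side0")
ta=lambda x,y,z: atz(T,170+x/4.5,105+y/4.5,z)
sb=lambda x,y,z: atz(S,215+x/4.5,140+y/4.5,z)
# plate
W=[ta(*p,.012) for p in[(65,270),(307,232),(345,462),(100,503)]]
O=[(-85,-110),(-85,110),(125,110),(125,-110)]
R,t,a,e=fit(O,W); print("fixture",t,a,np.degrees(a)); print(e)
W2=[sb(*p,.012) for p in [(360,325),(105,365)]]; print("side plate (-85,110),(125,110):",W2,[R@np.array(o)/1000+t for o in[(-85,110),(125,110)]])
M=[ta(*p,.004) for p in[(443,243),(655,220),(695,495),(480,523)]]
Rm,tm,am,em=fit([(130,100),(130,-100),(-130,-100),(-130,100)],M); print("mat",tm,am,em)
F=lambda x,y,z: np.r_[R@[x/1000,y/1000]+t,z/1000]
for n,p in dict(knob=(85,-44,189),hinge=(85,0,95),grip=(-100,0,95),hend=(-125,0,95),hin=(-65,0,95),tx=(-30,0,64),brass=(90,80,42)).items():
    w=F(*p); q=(proj(T,w)-[170,105])*4.5; r=(proj(S,w)-[215,140])*4.5
    print(n,w,"A",q,"B",r)
print("gauge foot",ta(160,120,.01),sb(460,235,.01), "cap",ta(467,262,.026), "dial top A", ta(145,85,.155))
np.savez("pose.npz",R=R,t=t,a=a,Rm=Rm,tm=tm,am=am)
E
```

```text
fixture [0.535  0.1417] -2.952140465523687 -169.1451892042934
[[-1.021  -0.4614]
 [ 0.0451 -0.0381]
 [ 0.1516  0.5671]
 [ 0.8243 -0.0677]]
side plate (-85,110),(125,110): [array([0.6427, 0.0446, 0.012 ]), array([ 0.4412, -0.0006,  0.012 ])] [array([0.6392, 0.0497]), array([0.433 , 0.0101])]
mat [ 0.5218 -0.1888] 0.15137183317765696 [[ 1.5206  2.9764]
 [ 5.4429 -2.8191]
 [-3.3867 -2.9493]
 [-3.5768  2.792 ]]
knob [0.4432 0.1689 0.189 ] A [139.2208 434.7446] B [102.4006  54.9059]
hinge [0.4515 0.1257 0.095 ] A [206.0685 432.3963] B [115.3355 185.4073]
grip [0.6332 0.1605 0.095 ] A [172.8461 219.1402] B [337.617  159.4128]
hend [0.6578 0.1653 0.095 ] A [168.4102 190.6659] B [366.805  155.9994]
hin [0.5988 0.154  0.095 ] A [179.0777 259.1407] B [296.4207 164.2304]
tx [0.5645 0.1474 0.064 ] A [189.3591 303.9529] B [253.7939 201.5121]
brass [0.4617 0.0462 0.042 ] A [303.3395 426.5934] B [130.3904 297.136 ]
gauge foot [0.7387 0.1863 0.01  ] [0.744 0.174 0.01 ] cap [ 0.6135 -0.0946  0.026 ] dial top A [0.7343 0.1801 0.155 ]
```

```bash
cat > plan.py <<'E'
# plan rows (shares) from the tracked commanded pose; CLI: plan.py goto x y z tilt yawframe grip | swing th0 th1 n r tilt0 tilt1 grip
import sys, json, numpy as np
from scipy.spatial.transform import Rotation as Ro
P=np.load("pose.npz"); a=float(P["a"]); H=np.r_[P["R"]@[.085,0]+P["t"],.095]
fx=np.array([np.cos(a),np.sin(a),0]); fy=np.array([-np.sin(a),np.cos(a),0])
def down(ydir,tilt=0):
    z=np.array([0,0,-1.]); R=np.c_[np.cross(ydir,z),ydir,z]
    return R@Ro.from_rotvec([0,tilt,0]).as_matrix()
def cmd():
    try: c=np.load("cmd.npz"); return c["p"],c["R"]
    except FileNotFoundError:
        from plant import monitor; s=monitor.read_state(); return s["tcp_pos"],s["orientation"]
def rows(tg,g):
    p,R=cmd(); out=[]
    for q,Q in tg:
        sh=np.clip(np.round(R.T@(q-p)/.1,3),-1,1); tu=np.clip(np.round(Ro.from_matrix(R.T@Q).as_rotvec()/np.pi,4),-1,1)
        out.append([sh.tolist(),tu.tolist(),g])
    np.savez("cmd.npz",p=p+R@sh*.1,R=R@Ro.from_rotvec(tu*np.pi).as_matrix())
    print(json.dumps(out).replace(" ","")); print("ends",np.load("cmd.npz")["p"].round(4))
E
cat > go.py <<'E'
# straight move: x y z tilt grip [nrows] ; scaled to stay in the 0.1 m box
from plan import *
q=np.array(list(map(float,sys.argv[1:4]))); tilt=float(sys.argv[4]); g=float(sys.argv[5]); n=int(sys.argv[6]); Y=fy if len(sys.argv)<8 else np.array([np.cos(float(sys.argv[7])),np.sin(float(sys.argv[7])),0])
p,R=cmd(); k=min(1,.1/max(1e-9,np.abs(R.T@(q-p)).max())); Q=R@Ro.from_rotvec(k*Ro.from_matrix(R.T@down(Y,tilt)).as_rotvec()).as_matrix()
rows([(p+k*(q-p)*i/n,R@Ro.from_rotvec(i/n*Ro.from_matrix(R.T@Q).as_rotvec()).as_matrix()) for i in range(1,n+1)],g)
E
cat > swing.py <<'E'
# th0 th1 n r tilt0 tilt1 grip : rows along the arc (exclusive of th0)
from plan import *
t0,t1,n,r,f0,f1,g=map(float,sys.argv[1:8]); n=int(n); tg=[]
for i in range(1,n+1):
    th=t0+(t1-t0)*i/n; Q=down(fy,f0+(f1-f0)*i/n); tg.append((H+r*(-fx*np.cos(th)+[0,0,np.sin(th)])-.006*Q[:,2],Q))
rows(tg,g)
E
rm -f cmd.npz; for i in 1 2 3 4 5 6; do python3 go.py 0.6283 0.1595 0.26 0 1 1; done
```

```text
[[[1.0,0.619,-0.046],[0.0001,0.0,-0.027],1.0]]
ends [0.2676 0.5602 0.2385]
[[[1.0,0.743,-0.049],[0.0001,0.0,-0.0286],1.0]]
ends [0.3509 0.4676 0.2435]
[[[1.0,0.892,-0.053],[0.0001,0.0,-0.0307],1.0]]
ends [0.4406 0.368  0.2488]
[[[0.924,1.0,-0.054],[0.0001,0.0,-0.0312],1.0]]
ends [0.5317 0.2668 0.2543]
[[[0.756,1.0,-0.05],[0.0001,0.0,-0.0288],1.0]]
ends [0.6155 0.1736 0.2593]
[[[0.101,0.161,-0.007],[-0.0,0.0001,-0.0044],1.0]]
ends [0.6283 0.1595 0.26  ]
```

```bash
python3 -m crank '[[[1.0,0.619,-0.046],[0,0,-0.027],1],[[1.0,0.619,-0.046],[0,0,-0.027],1],[[1.0,0.619,-0.046],[0,0,-0.027],1]]' 25
python3 -m crank '[[[1.0,0.743,-0.049],[0,0,-0.0286],1],[[1.0,0.743,-0.049],[0,0,-0.0286],1],[[1.0,0.743,-0.049],[0,0,-0.0286],1]]'
python3 -m crank '[[[1.0,0.892,-0.053],[0,0,-0.0307],1],[[1.0,0.892,-0.053],[0,0,-0.0307],1],[[1.0,0.892,-0.053],[0,0,-0.0307],1]]'
```

```text
time: 0.48
tcp_pos: [0.2696, 0.558, 0.2397]
orientation: [[0.98, -0.201, -0.0], [-0.201, -0.98, -0.0], [-0.0, 0.0, -1.0]]
wrist_force: [0.4, -0.3, -0.1]
grip_width: 0.0856
finger_force: 0.0
time: 0.85
tcp_pos: [0.3528, 0.4657, 0.2444]
orientation: [[0.994, -0.112, 0.0], [-0.112, -0.994, -0.0], [0.0, 0.0, -1.0]]
wrist_force: [0.1, 1.3, 0.2]
grip_width: 0.0855
finger_force: 0.0
time: 1.23
tcp_pos: [0.4421, 0.3668, 0.2493]
orientation: [[1.0, -0.015, -0.0], [-0.015, -1.0, -0.0], [-0.0, 0.0, -1.0]]
wrist_force: [-0.5, 0.7, -0.9]
grip_width: 0.0858
finger_force: 0.0
```

```bash
python3 -m crank '[[[0.924,1.0,-0.054],[0,0,-0.0312],1],[[0.924,1.0,-0.054],[0,0,-0.0312],1],[[0.924,1.0,-0.054],[0,0,-0.0312],1]]'
python3 -m crank '[[[0.756,1.0,-0.05],[0,0,-0.0288],1],[[0.756,1.0,-0.05],[0,0,-0.0288],1],[[0.756,1.0,-0.05],[0,0,-0.0288],1]]'
python3 -m crank '[[[0.101,0.161,0],[0,0,-0.0044],1],[[0.101,0.161,0],[0,0,-0.0044],1],[[0.101,0.161,0],[0,0,-0.0044],1]]'
python3 - <<'E'
from plant import monitor, viewer
import cv2, numpy as np
s=monitor.read_state(); print(s["tcp_pos"],s["orientation"],s["joint_pos"])
np.savez("cmd.npz",p=s["tcp_pos"],R=s["orientation"])
c=viewer.camera("wrist"); np.savez("pics/w1.npz",**c); cv2.imwrite("pics/w1.png",c["pixels"][:,:,::-1])
from plan import *
from h import proj
for r in (.15,.18,.21): print(r,proj(c,H-fx*r+[0,0,.01]))
print(c["eye"])
E
```

```text
time: 1.6
tcp_pos: [0.5333, 0.266, 0.2544]
orientation: [[0.997, 0.083, -0.0], [0.083, -0.997, -0.0], [-0.0, 0.0, -1.0]]
wrist_force: [0.4, 0.2, -0.2]
grip_width: 0.0853
finger_force: 0.0
time: 1.98
tcp_pos: [0.6174, 0.1725, 0.2588]
orientation: [[0.985, 0.172, -0.001], [0.172, -0.985, -0.001], [-0.001, 0.001, -1.0]]
wrist_force: [-0.5, -0.3, -0.1]
grip_width: 0.0856
finger_force: 0.0
time: 2.35
tcp_pos: [0.6279, 0.1614, 0.2595]
orientation: [[0.982, 0.189, -0.0], [0.189, -0.982, 0.0], [-0.0, -0.0, -1.0]]
wrist_force: [0.4, 0.3, 0.2]
grip_width: 0.0854
finger_force: 0.0
[0.62786591 0.16135308 0.25949937] [[ 9.81919514e-01  1.89298273e-01 -4.80979343e-04]
 [ 1.89298335e-01 -9.81919616e-01  8.64579509e-05]
 [-4.55916711e-04 -1.75943338e-04 -9.99999881e-01]] [ 5.51710294e-01  3.01536984e-01 -1.36077378e-02 -3.42564963e-04
 -1.25601592e+00  1.20963965e+00]
0.15 [255.02944683 206.90971491]
0.18 [255.09592961 178.77858266]
0.21 [255.16614973 149.06606092]
[0.69595501 0.17365918 0.39818745]
```

View pics/w1.png

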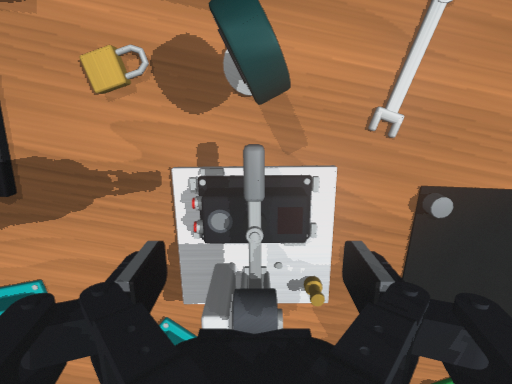

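The wrist view shows the handle lined up in image column 254, spanning rows 145 to about 200. The plate corners are at (173,168), (337,167), (330,304), (183,304), and the mat's near corner is at (421,187). I'll refit the fixture and mat from these.

```bash
python3 - <<'E'
from h import *
np.set_printoptions(precision=4,suppress=True)
P=np.load("pose.npz");W=load("w1");R,t=P["R"],P["t"]
for o,px in {(-85,-110):(173,168),(-85,110):(337,167),(125,110):(330,304),(125,-110):(183,304)}.items():
    w=np.r_[R@np.array(o)/1000+t,.012]; m=atz(W,*px,.012)
    print(o,"pred px",proj(W,w),"meas",px,"fixture-frame err mm",1000*R.T@(m-w)[:2])
# handle outer end, top edge z=.105
m=atz(W,254,145,.1); print("handle end fixture",1000*R.T@(m[:2]-t))
m=atz(W,421,187,.004); print("mat corner +x+y",m[:2], P["Rm"]@[.13,.1]+P["tm"]); m=atz(W,441,207,.026); print("cap in mat",P["Rm"].T@(m[:2]-P["tm"]))
E
python3 go.py 0.6283 0.1605 0.101 0 1 4
```

```text
(-85, -110) pred px [171.5959 169.8753] meas (173, 168) fixture-frame err mm [-2.5199  2.0394]
(-85, 110) pred px [338.0941 170.1116] meas (337, 167) fixture-frame err mm [-4.1713 -1.7708]
(125, 110) pred px [327.1715 306.2693] meas (330, 304) fixture-frame err mm [-4.008   4.0003]
(125, -110) pred px [181.9478 306.1087] meas (183, 304) fixture-frame err mm [-3.7208  1.8322]
handle end fixture [-128.3779   -1.1539]
mat corner +x+y [ 0.6368 -0.0707] [ 0.6352 -0.0704]
cap in mat [0.1107 0.0807]
[[[0.001,0.001,0.25],[-0.0,0.0,0.0],1.0],[[0.001,0.003,0.5],[-0.0,0.0,0.0001],1.0],[[0.002,0.004,0.75],[-0.0,0.0001,0.0001],1.0],[[0.002,0.006,1.0],[-0.0,0.0001,0.0002],1.0]]
ends [0.6281 0.1608 0.1595]
```

```bash
python3 - <<'E'
import numpy as np
P=dict(np.load("pose.npz")); P["t"]=P["t"]+P["R"]@[-.003,.0005]; np.savez("pose.npz",**P)
from plant import monitor; s=monitor.read_state(); np.savez("cmd.npz",p=s["tcp_pos"],R=s["orientation"])
from plan import *; print((H-.18*fx+[0,0,.006]).round(4))
E
python3 go.py 0.6312 0.1602 0.104 0 1 4;python3 go.py 0.6312 0.1602 0.101 0 1 3
```

```text
[0.6314 0.1597 0.101 ]
[[[0.005,0.003,0.25],[-0.0,0.0,0.0001],1.0],[[0.01,0.006,0.5],[-0.0,0.0,0.0001],1.0],[[0.015,0.008,0.75],[-0.0,0.0,0.0002],1.0],[[0.02,0.011,1.0],[-0.0,0.0001,0.0003],1.0]]
ends [0.63   0.1606 0.1597]
[[[0.004,0.002,0.196],[-0.0,-0.0,0.0],1.0],[[0.007,0.004,0.391],[-0.0,-0.0,0.0001],1.0],[[0.011,0.006,0.587],[-0.0001,-0.0,0.0001],1.0]]
ends [0.6312 0.1602 0.101 ]
```

```bash
python3 -m crank '[[[0.005,0.003,0.25],[0,0,0],1],[[0.01,0.006,0.5],[0,0,0],1],[[0.015,0.008,0.75],[0,0,0],1],[[0.02,0.011,1.0],[0,0,0],1]]'
python3 -m crank '[[[0.004,0.002,0.2],[0,0,0],1],[[0.007,0.004,0.4],[0,0,0],1],[[0.011,0.006,0.587],[0,0,0],1],[[0.011,0.006,0.587],[0,0,0],1]]'
python3 -m crank '[[[0,0,0],[0,0,0],0],[[0,0,0],[0,0,0],-1],[[0,0,0],[0,0,0],-1],[[0,0,0],[0,0,0],-1],[[0,0,0],[0,0,0],-1]]' 25
python3 swing.py 0 0.4 8 0.18 0 0 -1
```

```text
time: 2.9
tcp_pos: [0.6301, 0.1603, 0.1593]
orientation: [[0.982, 0.189, 0.0], [0.189, -0.982, 0.0], [0.0, -0.0, -1.0]]
wrist_force: [-0.1, -0.3, -1.0]
grip_width: 0.0853
finger_force: 0.0
time: 3.4
tcp_pos: [0.6307, 0.1589, 0.0995]
orientation: [[0.982, 0.189, -0.003], [0.189, -0.982, -0.001], [-0.003, 0.001, -1.0]]
wrist_force: [1.0, 0.4, 1.0]
grip_width: 0.0854
finger_force: 0.0
time: 4.03
tcp_pos: [0.6316, 0.1624, 0.1023]
orientation: [[0.982, 0.19, 0.002], [0.19, -0.982, 0.005], [0.002, -0.004, -1.0]]
wrist_force: [-8.3, 13.8, 6.9]
grip_width: 0.021
finger_force: 28.5
[[[-0.002,0.006,-0.09],[0.0,-0.0,-0.0],-1.0],[[-0.008,0.006,-0.18],[0.0,-0.0,-0.0],-1.0],[[-0.019,0.006,-0.269],[0.0,-0.0,-0.0],-1.0],[[-0.035,0.006,-0.358],[0.0,-0.0,-0.0],-1.0],[[-0.055,0.006,-0.446],[0.0,-0.0,-0.0],-1.0],[[-0.08,0.006,-0.532],[0.0,-0.0,-0.0],-1.0],[[-0.108,0.006,-0.618],[0.0,-0.0,-0.0],-1.0],[[-0.141,0.006,-0.701],[0.0,-0.0,-0.0],-1.0]]
ends [0.6174 0.157  0.1711]
```

```bash
python3 - <<'E'
import numpy as np
P=dict(np.load("pose.npz")); P["t"]=P["t"]+P["R"]@[0.0005,-.003]; np.savez("pose.npz",**P)
np.savez("cmd.npz",p=[.6312,.1602,.101],R=np.load("cmd.npz")["R"])
E
python3 swing.py 0 0.4 8 0.18 0 0 -1; python3 swing.py .4 .9 8 0.18 0 0 -1
```

```text
[[[-0.007,-0.025,-0.09],[0.0,-0.0,-0.0],-1.0],[[-0.013,-0.025,-0.18],[0.0,-0.0,-0.0],-1.0],[[-0.025,-0.025,-0.269],[0.0,-0.0,-0.0],-1.0],[[-0.04,-0.025,-0.358],[0.0,-0.0,-0.0],-1.0],[[-0.06,-0.025,-0.445],[0.0,-0.0,-0.0],-1.0],[[-0.085,-0.025,-0.532],[0.0,-0.0,-0.0],-1.0],[[-0.114,-0.024,-0.617],[0.0,-0.0,-0.0],-1.0],[[-0.147,-0.024,-0.701],[0.0,-0.0,-0.0],-1.0]]
ends [0.6163 0.1598 0.1711]
[[[-0.047,-0.0,-0.102],[0.0,-0.0,-0.0],-1.0],[[-0.1,-0.0,-0.201],[0.0,-0.0,-0.0],-1.0],[[-0.159,-0.0,-0.297],[0.0,-0.0,-0.0],-1.0],[[-0.225,-0.0,-0.388],[0.0,-0.0,-0.0],-1.0],[[-0.295,-0.0,-0.476],[0.0,-0.0,-0.0],-1.0],[[-0.371,-0.0,-0.559],[0.0,-0.0,-0.0],-1.0],[[-0.453,-0.0,-0.636],[0.0,-0.0,-0.0],-1.0],[[-0.539,-0.0,-0.709],[0.0,-0.0,-0.0],-1.0]]
ends [0.5634 0.1497 0.242 ]
```

```bash
python3 -m crank '[[[-0.007,-0.025,-0.09],[0,0,0],-1],[[-0.013,-0.025,-0.18],[0,0,0],-1],[[-0.025,-0.025,-0.269],[0,0,0],-1],[[-0.04,-0.025,-0.358],[0,0,0],-1],[[-0.06,-0.025,-0.445],[0,0,0],-1],[[-0.085,-0.025,-0.532],[0,0,0],-1],[[-0.114,-0.025,-0.617],[0,0,0],-1],[[-0.147,-0.025,-0.701],[0,0,0],-1]]'
```

```text
time: 5.03
tcp_pos: [0.6147, 0.1591, 0.1702]
orientation: [[0.982, 0.188, -0.004], [0.188, -0.982, 0.001], [-0.004, -0.002, -1.0]]
wrist_force: [-5.3, 7.1, -6.5]
grip_width: 0.0205
finger_force: 24.7
```

```bash
python3 -m crank '[[[-0.047,0,-0.102],[0,0,0],-1],[[-0.1,0,-0.201],[0,0,0],-1],[[-0.159,0,-0.297],[0,0,0],-1],[[-0.225,0,-0.388],[0,0,0],-1],[[-0.295,0,-0.476],[0,0,0],-1],[[-0.371,0,-0.559],[0,0,0],-1],[[-0.453,0,-0.636],[0,0,0],-1],[[-0.539,0,-0.709],[0,0,0],-1]]'
python3 swing.py .9 1.3 8 0.18 0 -0.15 -1;  python3 swing.py 1.3 1.58 8 0.18 -.15 -.35 -1
```

```text
time: 6.02
tcp_pos: [0.5621, 0.1486, 0.2412]
orientation: [[0.982, 0.188, -0.003], [0.188, -0.982, 0.001], [-0.003, -0.001, -1.0]]
wrist_force: [-3.3, 4.3, -6.0]
grip_width: 0.0206
finger_force: 24.7
[[[-0.07,-0.0,-0.054],[0.0,-0.006,-0.0],-1.0],[[-0.144,-0.0,-0.105],[0.0,-0.0119,-0.0],-1.0],[[-0.219,-0.0,-0.151],[0.0,-0.0179,-0.0],-1.0],[[-0.297,-0.0,-0.194],[0.0,-0.0239,-0.0],-1.0],[[-0.378,-0.0,-0.233],[0.0,-0.0299,-0.0],-1.0],[[-0.459,-0.0,-0.267],[0.0,-0.0358,-0.0],-1.0],[[-0.543,-0.0,-0.298],[0.0,-0.0418,-0.0],-1.0],[[-0.628,-0.0,-0.324],[0.0,-0.0478,-0.0],-1.0]]
ends [0.5017 0.1378 0.2744]
[[[-0.061,-0.0,-0.006],[0.0,-0.0079,-0.0],-1.0],[[-0.122,-0.0,-0.01],[0.0,-0.0159,-0.0],-1.0],[[-0.184,-0.0,-0.012],[0.0,-0.0238,-0.0],-1.0],[[-0.245,-0.0,-0.012],[0.0,-0.0318,-0.0],-1.0],[[-0.307,-0.0,-0.01],[0.0,-0.0397,-0.0],-1.0],[[-0.368,-0.0,-0.005],[0.0,-0.0477,-0.0],-1.0],[[-0.429,-0.0,0.002],[0.0,-0.0557,-0.0],-1.0],[[-0.49,-0.0,0.011],[0.0,-0.0636,-0.0],-1.0]]
ends [0.4539 0.1287 0.2806]
```

```bash
python3 -m crank '[[[-0.07,0,-0.054],[0,-0.006,0],-1],[[-0.144,0,-0.105],[0,-0.012,0],-1],[[-0.219,0,-0.151],[0,-0.018,0],-1],[[-0.297,0,-0.194],[0,-0.024,0],-1],[[-0.378,0,-0.233],[0,-0.03,0],-1],[[-0.459,0,-0.267],[0,-0.0358,0],-1],[[-0.543,0,-0.298],[0,-0.0418,0],-1],[[-0.628,0,-0.324],[0,-0.0478,0],-1]]'
python3 -m crank '[[[-0.061,0,-0.006],[0,-0.008,0],-1],[[-0.122,0,-0.01],[0,-0.016,0],-1],[[-0.184,0,-0.012],[0,-0.024,0],-1],[[-0.245,0,-0.012],[0,-0.032,0],-1],[[-0.307,0,-0.01],[0,-0.04,0],-1],[[-0.368,0,-0.005],[0,-0.048,0],-1],[[-0.429,0,0.002],[0,-0.0557,0],-1],[[-0.49,0,0.011],[0,-0.0636,0],-1]]'
python3 swing.py 1.58 1.74 8 0.18 -.35 -.4 -1; python3 swing.py 1.74 1.9 8 0.18 -.4 -.45 -1; python3 swing.py 1.9 2.06 8 0.18 -.45 -.5 -1
python3 -c "
from plant import monitor;s=monitor.read_state();print(s['joint_pos'])"
```

```text
time: 7.02
tcp_pos: [0.5023, 0.1365, 0.2752]
orientation: [[0.971, 0.189, -0.147], [0.186, -0.982, -0.028], [-0.149, -0.0, -0.989]]
wrist_force: [0.3, 4.0, -2.0]
grip_width: 0.0204
finger_force: 24.5
time: 8.02
tcp_pos: [0.4541, 0.1271, 0.2807]
orientation: [[0.922, 0.188, -0.339], [0.177, -0.982, -0.065], [-0.345, 0.0, -0.939]]
wrist_force: [1.2, -0.4, 0.4]
grip_width: -0.0001
finger_force: 0.0
[[[-0.033,-0.0,0.013],[0.0,-0.002,-0.0],-1.0],[[-0.066,-0.0,0.027],[0.0,-0.004,-0.0],-1.0],[[-0.099,-0.0,0.041],[0.0,-0.006,-0.0],-1.0],[[-0.131,-0.0,0.056],[0.0,-0.008,-0.0],-1.0],[[-0.163,-0.0,0.072],[0.0,-0.01,-0.0],-1.0],[[-0.195,-0.0,0.088],[0.0,-0.012,-0.0],-1.0],[[-0.227,-0.0,0.105],[0.0,-0.0139,-0.0],-1.0],[[-0.258,-0.0,0.123],[0.0,-0.0159,-0.0],-1.0]]
ends [0.426  0.1233 0.2779]
[[[-0.029,-0.0,0.019],[0.0,-0.002,-0.0],-1.0],[[-0.059,-0.0,0.04],[0.0,-0.004,-0.0],-1.0],[[-0.088,-0.0,0.06],[0.0,-0.006,-0.0],-1.0],[[-0.116,-0.0,0.082],[0.0,-0.008,-0.0],-1.0],[[-0.144,-0.0,0.104],[0.0,-0.01,-0.0],-1.0],[[-0.172,-0.0,0.127],[0.0,-0.012,-0.0],-1.0],[[-0.199,-0.0,0.15],[0.0,-0.014,-0.0],-1.0],[[-0.226,-0.0,0.174],[0.0,-0.016,-0.0],-1.0]]
ends [0.3989 0.1181 0.2707]
[[[-0.025,-0.0,0.025],[0.0,-0.0019,-0.0],-1.0],[[-0.049,-0.0,0.051],[0.0,-0.0039,-0.0],-1.0],[[-0.073,-0.0,0.078],[0.0,-0.0059,-0.0],-1.0],[[-0.097,-0.0,0.105],[0.0,-0.0079,-0.0],-1.0],[[-0.12,-0.0,0.132],[0.0,-0.0099,-0.0],-1.0],[[-0.142,-0.0,0.16],[0.0,-0.0119,-0.0],-1.0],[[-0.164,-0.0,0.189],[0.0,-0.0139,-0.0],-1.0],[[-0.185,-0.0,0.217],[0.0,-0.0159,-0.0],-1.0]]
ends [0.3733 0.1132 0.2592]
[ 0.57854526  0.21982992 -0.07331752 -0.13099971 -1.60508496  1.19886564]
```

The handle slipped out of the pads after about 1.3 rad, so I'll look at where the arm is now.

Run:
```python
from plant import viewer
import cv2, numpy as np
c=viewer.camera("side"); np.savez("pics/s2.npz",**c)
cv2.imwrite("pics/s2.png",cv2.resize(c["pixels"][110:230,180:340,::-1],None,fx=4.5,fy=4.5,interpolation=cv2.INTER_CUBIC))
from plan import *
from h import proj
for th in(1.3,1.58,1.9,2.25): print(th,[((proj(c,H+r*(-fx*np.cos(th)+[0,0,np.sin(th)]))-[180,110])*4.5).round() for r in(.15,.21)])
```

```text
1.3 [array([324., 150.]), array([346.,  77.])]
1.58 [array([270., 149.]), array([268.,  74.])]
1.9 [array([209., 164.]), array([180.,  97.])]
2.25 [array([150., 200.]), array([ 95., 149.])]
```

View pics/s2.png

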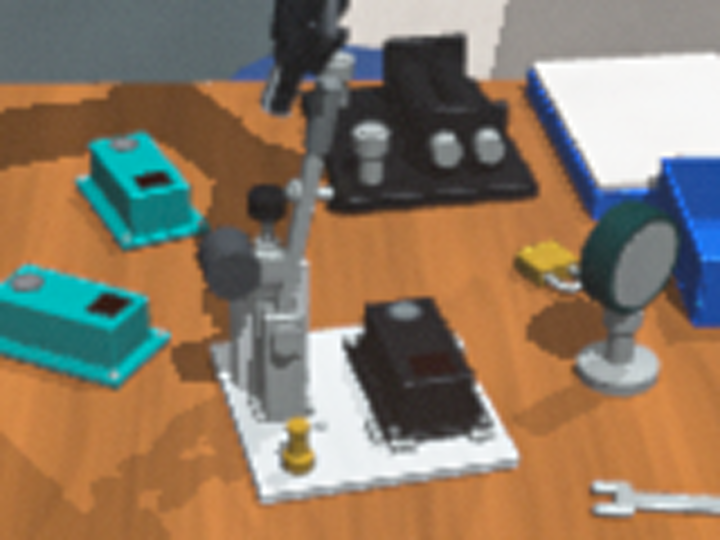

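The arm rests at about 1.3 rad (handle (320,130)→(345,65)), with the shut fingers about 50 mm on its robot side. I'll open, step back over the handle and regrasp harder.

```bash
python3 - <<'E'
from plan import *
from plant import monitor; s=monitor.read_state(); np.savez("cmd.npz",p=s["tcp_pos"],R=s["orientation"])
print(s["tcp_pos"],s["wrist_force"])
for th in (1.3,): print(H+.18*(-fx*np.cos(th)+[0,0,np.sin(th)]))
E
python3 swing.py 1.58 1.28 6 0.18 -.35 -.1 1
```

```text
[0.4537067  0.12709498 0.28040702] [ 0.30973954 -0.27960494 -0.61551015]
[0.50080436 0.13769967 0.26844047]
[[[0.086,-0.015,-0.034],[0.0001,0.0144,-0.0],1.0],[[0.17,-0.015,-0.059],[0.0001,0.0277,-0.0],1.0],[[0.255,-0.015,-0.08],[0.0001,0.041,-0.0],1.0],[[0.341,-0.015,-0.096],[0.0001,0.0542,-0.0],1.0],[[0.428,-0.015,-0.108],[0.0001,0.0675,-0.0],1.0],[[0.515,-0.015,-0.116],[0.0001,0.0808,-0.0],1.0]]
ends [0.5048 0.1384 0.2735]
```

```bash
python3 -m crank '[[[0,0,0],[0,0,0],1],[[0,0,0],[0,0,0],1],[[0,0,0],[0,0,0],1],[[0,0,0],[0,0,0],1],[[0,0,0],[0,0,0],1]]'
python3 -m crank '[[[0.086,-0.015,-0.034],[0,0.0144,0],1],[[0.17,-0.015,-0.059],[0,0.0277,0],1],[[0.255,-0.015,-0.08],[0,0.041,0],1],[[0.341,-0.015,-0.096],[0,0.0542,0],1],[[0.428,-0.015,-0.108],[0,0.0675,0],1],[[0.515,-0.015,-0.116],[0,0.081,0],1],[[0.515,-0.015,-0.116],[0,0.081,0],1]]'
python3 - <<'E'
from plant import viewer
import cv2, numpy as np
c=viewer.camera("wrist"); np.savez("pics/w2.npz",**c)
s=viewer.camera("side")
a=cv2.resize(c["pixels"][:,:,::-1],(400,300)); b=cv2.resize(s["pixels"][110:200,200:320,::-1],(400,300),interpolation=cv2.INTER_CUBIC)
cv2.imwrite("pics/ws2.png",np.hstack([a,b]))
E
```

```text
time: 8.7
tcp_pos: [0.4546, 0.1274, 0.2808]
orientation: [[0.923, 0.189, -0.337], [0.177, -0.982, -0.065], [-0.343, -0.0, -0.939]]
wrist_force: [-0.6, -0.2, 0.7]
grip_width: 0.0855
finger_force: 0.0
time: 9.57
tcp_pos: [0.5054, 0.1386, 0.2742]
orientation: [[0.978, 0.189, -0.094], [0.188, -0.982, -0.018], [-0.095, -0.0, -0.995]]
wrist_force: [0.5, 0.0, 0.0]
grip_width: 0.0852
finger_force: 0.0
```

View pics/ws2.png

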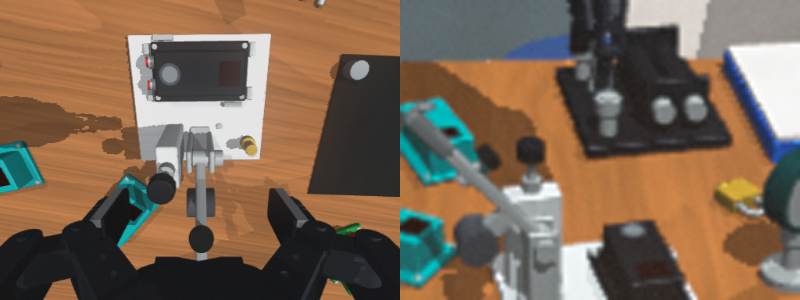

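Right half of the picture: the arm has fallen over to its stop, about 2.25 rad, with the handle tip at crop (410,110). The left half shows it is clear of the pads. I'll grasp it there with a tilted tool and bring it slowly back.

Run:
```python
from plan import *
th=2.25; Q=down(fy,-.65); G=H+.17*(-fx*np.cos(th)+[0,0,np.sin(th)])-.006*Q[:,2]
print("grasp",G.round(4),"pre",(G-.08*Q[:,2]).round(4))
from plant import monitor; s=monitor.read_state(); np.savez("cmd.npz",p=s["tcp_pos"],R=s["orientation"])
pre=G-.08*Q[:,2]; import subprocess
for a_,n in ((pre,6),(pre,2),(G,6)): print(subprocess.run(["python3","go.py",*map(str,a_),"-0.65","1",str(n)],capture_output=True,text=True).stdout)
```

```text
grasp [0.3522 0.1092 0.232 ] pre [0.3998 0.1183 0.2957]
[[[-0.167,0.0,-0.017],[0.0,-0.0269,0.0],1.0],[[-0.333,0.0,-0.034],[0.0,-0.0538,0.0],1.0],[[-0.5,0.0,-0.051],[0.0,-0.0807,0.0],1.0],[[-0.667,0.0,-0.068],[0.0,-0.1076,0.0001],1.0],[[-0.833,0.001,-0.085],[0.0,-0.1345,0.0001],1.0],[[-1.0,0.001,-0.102],[0.0,-0.1614,0.0001],1.0]]
ends [0.4087 0.12   0.2939]

[[[-0.043,-0.0,0.018],[0.0,-0.0074,-0.0],1.0],[[-0.085,-0.0,0.036],[0.0,-0.0148,-0.0],1.0]]
ends [0.3998 0.1183 0.2957]

[[[-0.0,-0.0,0.133],[0.0,-0.0,-0.0],1.0],[[-0.0,-0.0,0.267],[0.0,-0.0,-0.0],1.0],[[-0.0,-0.0,0.4],[0.0,-0.0,-0.0],1.0],[[-0.0,-0.0,0.533],[0.0,-0.0,-0.0],1.0],[[-0.0,-0.0,0.667],[0.0,-0.0,-0.0],1.0],[[-0.0,-0.0,0.8],[0.0,-0.0,-0.0],1.0]]
ends [0.3522 0.1092 0.232 ]
```

```bash
python3 -m crank '[[[-0.167,0,-0.017],[0,-0.027,0],1],[[-0.333,0,-0.034],[0,-0.054,0],1],[[-0.5,0,-0.051],[0,-0.081,0],1],[[-0.667,0,-0.068],[0,-0.1076,0],1],[[-0.833,0,-0.085],[0,-0.1345,0],1],[[-1.0,0,-0.102],[0,-0.1614,0],1],[[-1.0,0,-0.102],[0,-0.1614,0],1]]'
python3 -m crank '[[[-0.043,0,0.018],[0,-0.0074,0],1],[[-0.085,0,0.036],[0,-0.0148,0],1],[[-0.085,0,0.036],[0,-0.0148,0],1]]'
python3 -m crank '[[[0,0,0.133],[0,0,0],1],[[0,0,0.267],[0,0,0],1],[[0,0,0.4],[0,0,0],1],[[0,0,0.533],[0,0,0],1],[[0,0,0.667],[0,0,0],1],[[0,0,0.8],[0,0,0],1],[[0,0,0.8],[0,0,0],1]]'
```

```text
time: 10.55
tcp_pos: [0.409, 0.1202, 0.2928]
orientation: [[0.808, 0.188, -0.559], [0.154, -0.982, -0.107], [-0.569, 0.0, -0.822]]
wrist_force: [-0.1, 0.3, 0.2]
grip_width: 0.0853
finger_force: 0.0
time: 10.92
tcp_pos: [0.3999, 0.1184, 0.2955]
orientation: [[0.782, 0.189, -0.594], [0.15, -0.982, -0.114], [-0.605, -0.0, -0.797]]
wrist_force: [0.1, -0.0, -1.3]
grip_width: 0.0854
finger_force: 0.0
time: 11.8
tcp_pos: [0.3517, 0.1091, 0.2313]
orientation: [[0.782, 0.189, -0.595], [0.15, -0.982, -0.115], [-0.606, 0.0, -0.796]]
wrist_force: [-0.0, 1.1, 0.6]
grip_width: 0.0854
finger_force: 0.0
```

Reached. I'll close with 60 N and plan the slow return, about 0.2 rad/s.

```bash
python3 -m crank '[[[0,0,0],[0,0,0],-1],[[0,0,0],[0,0,0],-1],[[0,0,0],[0,0,0],-1],[[0,0,0],[0,0,0],-1],[[0,0,0],[0,0,0],-1],[[0,0,0],[0,0,0],-1]]' 60
python3 swing.py 2.25 2.09 8 0.17 -.65 -.65 -1; python3 swing.py 2.09 1.93 8 0.17 -.65 -.65 -1;python3 swing.py 1.93 1.77 8 0.17 -.65 -.65 -1;python3 swing.py 1.77 1.61 8 0.17 -.65 -.65 -1
```

```text
time: 12.55
tcp_pos: [0.3537, 0.1065, 0.2325]
orientation: [[0.783, 0.19, -0.592], [0.148, -0.982, -0.119], [-0.604, 0.005, -0.797]]
wrist_force: [5.4, -14.4, -0.7]
grip_width: 0.0197
finger_force: 61.0
[[[0.008,-0.0,-0.033],[0.0,-0.0,-0.0],-1.0],[[0.017,-0.0,-0.066],[0.0,-0.0,-0.0],-1.0],[[0.027,-0.0,-0.098],[0.0,-0.0,-0.0],-1.0],[[0.038,-0.0,-0.131],[0.0,-0.0,-0.0],-1.0],[[0.049,-0.0,-0.163],[0.0,-0.0,-0.0],-1.0],[[0.06,-0.0,-0.195],[0.0,-0.0,-0.0],-1.0],[[0.073,-0.0,-0.226],[0.0,-0.0,-0.0],-1.0],[[0.086,-0.0,-0.258],[0.0,-0.0,-0.0],-1.0]]
ends [0.3743 0.1134 0.2474]
[[[0.013,-0.0,-0.031],[0.0,-0.0,-0.0],-1.0],[[0.028,-0.0,-0.062],[0.0,-0.0,-0.0],-1.0],[[0.042,-0.0,-0.092],[0.0,-0.0,-0.0],-1.0],[[0.058,-0.0,-0.123],[0.0,-0.0,-0.0],-1.0],[[0.074,-0.0,-0.153],[0.0,-0.0,-0.0],-1.0],[[0.09,-0.0,-0.182],[0.0,-0.0,-0.0],-1.0],[[0.108,-0.0,-0.212],[0.0,-0.0,-0.0],-1.0],[[0.126,-0.0,-0.241],[0.0,-0.0,-0.0],-1.0]]
ends [0.3985 0.118  0.2589]
[[[0.018,-0.0,-0.028],[0.0,-0.0,-0.0],-1.0],[[0.037,-0.0,-0.056],[0.0,-0.0,-0.0],-1.0],[[0.056,-0.0,-0.084],[0.0,-0.0,-0.0],-1.0],[[0.076,-0.0,-0.112],[0.0,-0.0,-0.0],-1.0],[[0.097,-0.0,-0.139],[0.0,-0.0,-0.0],-1.0],[[0.118,-0.0,-0.165],[0.0,-0.0,-0.0],-1.0],[[0.14,-0.0,-0.191],[0.0,-0.0,-0.0],-1.0],[[0.162,-0.0,-0.217],[0.0,-0.0,-0.0],-1.0]]
ends [0.424  0.1229 0.2664]
[[[0.023,-0.0,-0.026],[0.0,-0.0,-0.0],-1.0],[[0.046,-0.0,-0.05],[0.0,-0.0,-0.0],-1.0],[[0.07,-0.0,-0.075],[0.0,-0.0,-0.0],-1.0],[[0.094,-0.0,-0.099],[0.0,-0.0,-0.0],-1.0],[[0.119,-0.0,-0.122],[0.0,-0.0,-0.0],-1.0],[[0.144,-0.0,-0.145],[0.0,-0.0,-0.0],-1.0],[[0.169,-0.0,-0.167],[0.0,-0.0,-0.0],-1.0],[[0.195,-0.0,-0.189],[0.0,-0.0,-0.0],-1.0]]
ends [0.4505 0.128  0.2697]
```

```bash
python3 -m crank '[[[0.008,0.01,-0.033],[0,0,0],-1],[[0.017,0.02,-0.066],[0,0,0],-1],[[0.027,0.02,-0.098],[0,0,0],-1],[[0.038,0.02,-0.131],[0,0,0],-1],[[0.049,0.02,-0.163],[0,0,0],-1],[[0.06,0.02,-0.195],[0,0,0],-1],[[0.073,0.02,-0.226],[0,0,0],-1],[[0.086,0.02,-0.258],[0,0,0],-1]]'
```

```text
time: 13.55
tcp_pos: [0.3752, 0.1107, 0.2456]
orientation: [[0.782, 0.188, -0.594], [0.148, -0.982, -0.115], [-0.605, 0.002, -0.796]]
wrist_force: [3.3, -5.6, -13.5]
grip_width: 0.0198
finger_force: 59.0
```

```bash
python3 -m crank '[[[0.013,0,-0.031],[0,0,0],-1],[[0.028,0,-0.062],[0,0,0],-1],[[0.042,0,-0.092],[0,0,0],-1],[[0.058,0,-0.123],[0,0,0],-1]]'
```

```text
time: 14.05
tcp_pos: [0.387, 0.1131, 0.2517]
orientation: [[0.782, 0.188, -0.594], [0.148, -0.982, -0.115], [-0.605, 0.002, -0.796]]
wrist_force: [2.8, -6.2, -14.6]
grip_width: 0.0201
finger_force: 59.1
```

```bash
python3 -m crank '[[[0.016,0,-0.03],[0,0,0],-1],[[0.032,0,-0.059],[0,0,0],-1],[[0.05,0,-0.089],[0,0,0],-1],[[0.068,0,-0.118],[0,0,0],-1]]'
```

```text
time: 14.55
tcp_pos: [0.3992, 0.1156, 0.257]
orientation: [[0.782, 0.187, -0.595], [0.148, -0.982, -0.115], [-0.606, 0.001, -0.796]]
wrist_force: [1.3, -5.0, -14.3]
grip_width: 0.0196
finger_force: 59.0
```

```bash
python3 -m crank '[[[0.018,0,-0.028],[0,0,0],-1],[[0.037,0,-0.056],[0,0,0],-1],[[0.056,0,-0.084],[0,0,0],-1],[[0.076,0,-0.112],[0,0,0],-1]]'
```

```text
time: 15.05
tcp_pos: [0.4114, 0.118, 0.2611]
orientation: [[0.781, 0.187, -0.595], [0.148, -0.982, -0.114], [-0.606, 0.001, -0.795]]
wrist_force: [0.1, -5.6, -15.8]
grip_width: 0.0197
finger_force: 59.1
```

```bash
python3 -m crank '[[[0.021,0,-0.027],[0,0,0],-1],[[0.042,0,-0.053],[0,0,0],-1],[[0.064,0,-0.079],[0,0,0],-1],[[0.086,0,-0.105],[0,0,0],-1]]'
```

```text
time: 15.55
tcp_pos: [0.4242, 0.1206, 0.2643]
orientation: [[0.781, 0.187, -0.596], [0.148, -0.982, -0.114], [-0.607, 0.001, -0.795]]
wrist_force: [-0.2, -6.2, -15.2]
grip_width: 0.0193
finger_force: 59.1
```

```bash
python3 -m crank '[[[0.023,0,-0.026],[0,0,0],-1],[[0.046,0,-0.05],[0,0,0],-1],[[0.07,0,-0.075],[0,0,0],-1],[[0.094,0,-0.099],[0,0,0],-1]]'
```

```text
time: 16.05
tcp_pos: [0.4373, 0.1233, 0.2666]
orientation: [[0.781, 0.187, -0.596], [0.149, -0.982, -0.114], [-0.607, 0.001, -0.795]]
wrist_force: [-2.5, -5.4, -15.7]
grip_width: 0.0193
finger_force: 59.1
```

```bash
python3 -m crank '[[[0.025,0,-0.023],[0,0,0],-1],[[0.05,0,-0.046],[0,0,0],-1],[[0.075,0,-0.068],[0,0,0],-1],[[0.101,0,-0.09],[0,0,0],-1]]'
```

```text
time: 16.55
tcp_pos: [0.4491, 0.1257, 0.2678]
orientation: [[0.779, 0.188, -0.599], [0.148, -0.982, -0.115], [-0.61, 0.0, -0.793]]
wrist_force: [-9.2, -4.2, -15.0]
grip_width: 0.0192
finger_force: 59.1
```

Force in x is building up, so the pin may be in. I'll check the knob's height in the side view numerically.

```bash
cat > knob.py <<'E'
from plant import viewer
from h import *
P=np.load("pose.npz"); K=np.r_[P["R"]@[.085,-.044]+P["t"],0]
c=viewer.camera("side"); S=load("side0")
print("pred top row up/down",proj(c,K+[0,0,.189]).round(1),proj(c,K+[0,0,.171]).round(1))
u=int(round(proj(c,K+[0,0,.18])[0]))
for n,im in (("start",S["pixels"]),("now",c["pixels"])):
    print(n,[int(x) for x in im[146:182,u:u+5].mean((1,2))])
E
python3 knob.py
```

```text
pred top row up/down [238.3 151.8] [238.4 156.3]
start [116, 117, 118, 120, 115, 68, 47, 45, 43, 39, 36, 36, 49, 79, 100, 104, 120, 140, 146, 126, 127, 151, 208, 236, 166, 158, 161, 160, 167, 191, 163, 153, 159, 158, 192, 127]
now [128, 130, 126, 123, 129, 154, 182, 138, 125, 127, 103, 96, 97, 99, 103, 106, 113, 113, 117, 127, 129, 130, 148, 137, 134, 131, 131, 124, 116, 115, 112, 110, 108, 130, 189, 134]
```

Run:
```python
from plant import viewer
from h import *
P=np.load("pose.npz"); K=np.r_[P["R"]@[.085,-.044]+P["t"],0]
S=load("side0")["pixels"]; c=viewer.camera("side"); N=c["pixels"]
for im in (S,N):
    g=im[144:176,226:252].max(2); print("\n".join("".join("#" if v<70 else "+" if v<100 else "." for v in r) for r in g)); print()
t=viewer.camera("top"); print(proj(t,K+[0,0,.189]),proj(t,K+[0,0,.171]))
```

```text
.........................#
.........................+
..........................
..........................
..........................
..........................
..........................
...........++#++..........
..........######+.........
.........+#######.........
.........########.........
.........########.........
.........########.........
.........+#######.........
..........++####..........
............+#+...........
.............+............
.............+...........+
........................++
........................#+
.......................+#+
...........+...........###
...........+...........###
.......................+##
........................##
........................+#
.........................#
.........................+
..........................
..........................
..........................
..........................

.........++++..........++#
..........++............+#
........................++
........................++
..................++#....+
.................####....+
.................+###.....
..................###.....
..................+###....
..................####+...
..................+###+...
..................+###+...
.........++....#+..++.....
.........+#+...##+........
.........##+...###........
.........##+...+##........
.........+#+...+##........
.........+#+....##........
..........#+....#+........
..........++....+.........
...........+..............
+++........++.............
+++++.......+.............
+++++.....................
+++++.....................
+++++.....................
++++++....................
####+#+...................
###+#++...................
#+####+...................
#######+....++............
###+###+..++++............

[200.13975897 201.0332949 ] [200.83949949 201.31381803]
```

The knob blob has moved from rows 7–15 to 12–20, about 5 px, which matches an 18 mm drop: the pin is in. I'll ease off, check, then open and retreat along the tool.

```bash
python3 -m crank '[[[-0.025,0,0.023],[0,0,0],-1],[[-0.05,0,0.045],[0,0,0],-1],[[-0.06,0,0.05],[0,0,0],-1],[[-0.06,0,0.05],[0,0,0],-1]]'
python3 -m crank '[[[0,0,0],[0,0,0],0],[[0,0,0],[0,0,0],1],[[0,0,0],[0,0,0],1],[[0,0,0],[0,0,0],1],[[0,0,-0.4],[0,0,0],1],[[0,0,-0.8],[0,0,0],1],[[0,0,-1],[0,0,0],1],[[0,0,-1],[0,0,0],1]]'
python3 - <<'E'
from plant import viewer, monitor
from h import *
print(monitor.read_state()["tcp_pos"],monitor.read_state()["joint_pos"])
c=viewer.camera("side"); np.savez("pics/s3.npz",**c)
s=cv2.resize(c["pixels"][130:230,190:330,::-1],(560,400),interpolation=cv2.INTER_CUBIC); cv2.imwrite("pics/s3.png",s)
E
```

```text
time: 17.2
tcp_pos: [0.4424, 0.1243, 0.2672]
orientation: [[0.78, 0.187, -0.597], [0.148, -0.982, -0.114], [-0.607, 0.001, -0.794]]
wrist_force: [-3.2, -5.4, -16.5]
grip_width: 0.0191
finger_force: 59.3
time: 18.2
tcp_pos: [0.5036, 0.1364, 0.3493]
orientation: [[0.784, 0.188, -0.592], [0.15, -0.982, -0.113], [-0.603, -0.0, -0.798]]
wrist_force: [0.4, -0.1, -0.1]
grip_width: 0.0855
finger_force: 0.0
[0.50361531 0.13637265 0.34931162] [ 0.49663908  0.45562964  0.33677418 -0.20912724 -2.06675427  1.22248302]
```

View pics/s3.png

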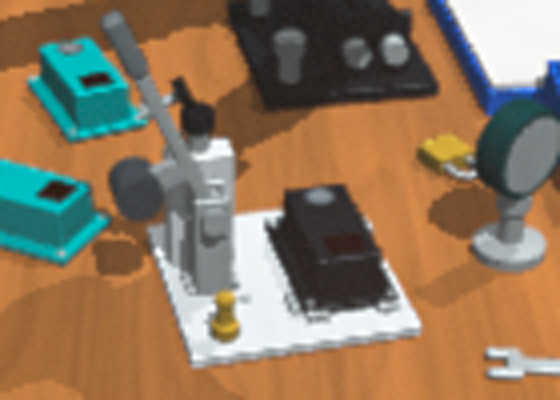

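The arm stands locked at about 1.93 rad, with its tip at (110,20), and the knob is down at (198,110). The transmitter is free, so next I'll square up the tool, turn it 90° and hover over it.

```bash
python3 - <<'E'
from plan import *
from plant import monitor; s=monitor.read_state(); np.savez("cmd.npz",p=s["tcp_pos"],R=s["orientation"])
print("tx",P["R"]@[-.03,0]+P["t"])
E
python3 go.py 0.568 0.149 0.30 0 1 4; python3 go.py 0.568 0.149 0.25 0 1 5 -2.1667;  python3 go.py 0.568 0.149 0.2 0 1 5 -2.952
```

```text
tx [0.56645845 0.15028896]
[[[0.205,-0.0,-0.004],[-0.0,0.0516,0.0],1.0],[[0.411,-0.001,-0.007],[-0.0001,0.1033,0.0],1.0],[[0.616,-0.001,-0.011],[-0.0001,0.1549,0.0],1.0],[[0.822,-0.002,-0.015],[-0.0001,0.2065,0.0],1.0]]
ends [0.568 0.149 0.3  ]
[[[-0.0,0.0,0.1],[-0.0,0.0,0.05],1.0],[[-0.0,0.0,0.2],[-0.0,0.0,0.1],1.0],[[-0.0,0.0,0.3],[-0.0,0.0,0.15],1.0],[[-0.0,0.0,0.4],[-0.0,0.0,0.2],1.0],[[-0.0,0.0,0.5],[-0.0,0.0,0.25],1.0]]
ends [0.568 0.149 0.25 ]
[[[-0.0,0.0,0.1],[-0.0,0.0,0.05],1.0],[[-0.0,0.0,0.2],[-0.0,0.0,0.1],1.0],[[-0.0,0.0,0.3],[-0.0,0.0,0.15],1.0],[[-0.0,0.0,0.4],[-0.0,0.0,0.2],1.0],[[-0.0,0.0,0.5],[-0.0,0.0,0.25],1.0]]
ends [0.568 0.149 0.2  ]
```

```bash
python3 -m crank '[[[0.205,0,-0.004],[0,0.0516,0],1],[[0.411,0,-0.007],[0,0.1033,0],1],[[0.616,0,-0.011],[0,0.1549,0],1],[[0.822,0,-0.015],[0,0.2065,0],1],[[0.822,0,-0.015],[0,0.2065,0],1],[[0.822,0,-0.015],[0,0.2065,0],1]]'
python3 -m crank '[[[0,0,0.1],[0,0,0.05],1],[[0,0,0.2],[0,0,0.1],1],[[0,0,0.3],[0,0,0.15],1],[[0,0,0.4],[0,0,0.2],1],[[0,0,0.5],[0,0,0.25],1],[[0,0,0.5],[0,0,0.25],1]]'
python3 -m crank '[[[0,0,0.1],[0,0,0.05],1],[[0,0,0.2],[0,0,0.1],1],[[0,0,0.3],[0,0,0.15],1],[[0,0,0.4],[0,0,0.2],1],[[0,0,0.5],[0,0,0.25],1],[[0,0,0.5],[0,0,0.25],1]]'
python3 - <<'E'
from plant import viewer, monitor
from h import *
s=monitor.read_state(); print(s["tcp_pos"],s["joint_pos"]); np.savez("cmd.npz",p=s["tcp_pos"],R=s["orientation"])
c=viewer.camera("wrist"); np.savez("pics/w3.npz",**c); cv2.imwrite("pics/w3.png",cv2.resize(c["pixels"][:,:,::-1],(800,600),interpolation=cv2.INTER_CUBIC))
P=np.load("pose.npz")
for o in((-31,-64),(-31,64),(31,64),(31,-64)): 
    q=P["R"]@(np.array(o)/1000+[-.03,0])+P["t"]; print(o,(proj(c,np.r_[q,.064])*800/512).round(1))
E
```

```text
time: 19.0
tcp_pos: [0.5675, 0.1486, 0.3007]
orientation: [[0.982, 0.189, -0.003], [0.189, -0.982, -0.001], [-0.003, 0.0, -1.0]]
wrist_force: [0.1, -0.1, 0.6]
grip_width: 0.0853
finger_force: 0.0
time: 19.75
tcp_pos: [0.5683, 0.1487, 0.2491]
orientation: [[0.828, -0.561, -0.004], [-0.561, -0.828, -0.002], [-0.002, 0.004, -1.0]]
wrist_force: [0.2, 0.7, -0.5]
grip_width: 0.0857
finger_force: 0.0
time: 20.5
tcp_pos: [0.5681, 0.1486, 0.1999]
orientation: [[0.192, -0.981, -0.002], [-0.981, -0.192, -0.001], [0.001, 0.002, -1.0]]
wrist_force: [-0.3, -0.7, 0.6]
grip_width: 0.0851
finger_force: 0.0
[0.56814695 0.14863279 0.1998712 ] [ 5.88291098e-01  2.42116715e-01 -2.35015699e-01 -4.81791462e-04
 -1.09609882e+00 -3.94619397e-01]
(-31, -64) [350.  387.1]
(-31, 64) [344.8 183.5]
(31, 64) [453. 184.]
(31, -64) [445.6 387.4]
```

View pics/w3.png

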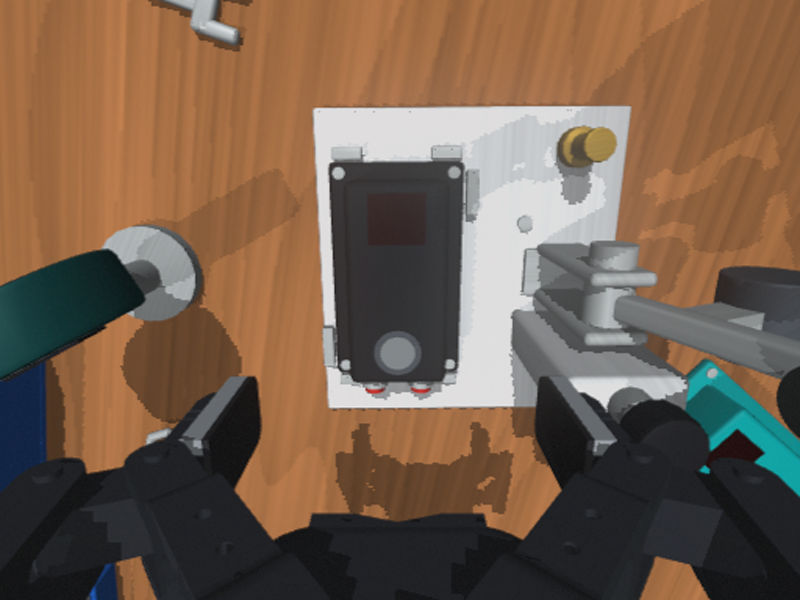

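The transmitter's housing spans about x 345–455 and y 178–378 in the picture, centred in x. It sits about 4 mm towards fixture +y of my prediction. I'll shift and descend.

```bash
python3 go.py 0.567 0.1465 0.055 0 1 4 -2.952; python3 go.py 0.567 0.1465 0.055 0 1 4 -2.952
```

```text
[[[0.003,0.002,0.25],[0.0001,-0.0,0.0002],1.0],[[0.006,0.004,0.5],[0.0003,-0.0001,0.0004],1.0],[[0.009,0.006,0.75],[0.0004,-0.0001,0.0006],1.0],[[0.012,0.008,1.0],[0.0005,-0.0001,0.0008],1.0]]
ends [0.5674 0.1472 0.0999]
[[[0.002,0.001,0.112],[0.0001,-0.0,0.0001],1.0],[[0.003,0.002,0.224],[0.0001,-0.0,0.0002],1.0],[[0.005,0.003,0.337],[0.0002,-0.0001,0.0003],1.0],[[0.006,0.005,0.449],[0.0003,-0.0001,0.0004],1.0]]
ends [0.567  0.1465 0.055 ]
```

```bash
python3 -m crank '[[[0.003,0.002,0.25],[0,0,0],1],[[0.006,0.004,0.5],[0,0,0],1],[[0.009,0.006,0.75],[0,0,0],1],[[0.012,0.008,1.0],[0.0005,0,0.0008],1]]'
python3 -m crank '[[[0.002,0.001,0.112],[0,0,0],1],[[0.003,0.002,0.224],[0,0,0],1],[[0.005,0.003,0.337],[0,0,0],1],[[0.006,0.005,0.449],[0,0,0],1],[[0.006,0.005,0.449],[0,0,0],1]]'
python3 -m crank '[[[0,0,0],[0,0,0],0],[[0,0,0],[0,0,0],-1],[[0,0,0],[0,0,0],-1],[[0,0,0],[0,0,0],-1],[[0,0,0],[0,0,0],-1]]' 60
```

```text
time: 21.05
tcp_pos: [0.5682, 0.1476, 0.1004]
orientation: [[0.192, -0.981, 0.002], [-0.981, -0.192, 0.001], [-0.0, -0.002, -1.0]]
wrist_force: [0.2, -0.5, 0.5]
grip_width: 0.0851
finger_force: 0.0
time: 21.68
tcp_pos: [0.5666, 0.1464, 0.0546]
orientation: [[0.186, -0.982, -0.0], [-0.982, -0.186, -0.001], [0.001, 0.0, -1.0]]
wrist_force: [0.2, -0.5, -0.3]
grip_width: 0.0854
finger_force: 0.0
time: 22.3
tcp_pos: [0.5679, 0.147, 0.0567]
orientation: [[0.187, -0.982, 0.003], [-0.982, -0.187, 0.001], [-0.0, -0.003, -1.0]]
wrist_force: [0.5, -0.4, 5.7]
grip_width: 0.0597
finger_force: 64.6
```

```bash
python3 -m crank '[[[0,0,-0.05],[0,0,0],-1],[[0,0,-0.15],[0,0,0],-1],[[0,0,-0.3],[0,0,0],-1],[[0,0,-0.5],[0,0,0],-1],[[0,0,-0.75],[0,0,0],-1],[[0,0,-1],[0,0,0],-1],[[0,0,-1],[0,0,0],-1]]'
python3 - <<'E'
from plan import *
p,R=cmd(); np.savez("cmd.npz",p=p-.1*R[:,2],R=R); print(p-.1*R[:,2]); am=float(P["am"])
print("mat target",P["Rm"]@[-.02,-.005]+P["tm"],"yaw",am-np.pi)
E
for i in 1 2 3 4; do python3 go.py 0.503 -0.197 0.17 0 -1 1 -2.99; done
```

```text
time: 23.18
tcp_pos: [0.5679, 0.1471, 0.158]
orientation: [[0.186, -0.983, 0.005], [-0.983, -0.186, 0.002], [-0.001, -0.005, -1.0]]
wrist_force: [0.6, -0.7, -5.4]
grip_width: 0.0595
finger_force: 66.8
[0.56694565 0.14649053 0.15497466]
mat target [ 0.50279796 -0.19678795] yaw -2.9902208204121363
[[[1.0,0.392,-0.046],[-0.0,0.0,0.0037],-1.0]]
ends [0.5473 0.0409 0.1596]
[[[1.0,0.379,-0.046],[-0.0,0.0,0.0037],-1.0]]
ends [ 0.5277 -0.0642  0.1642]
[[[1.0,0.366,-0.046],[-0.0,0.0,0.0037],-1.0]]
ends [ 0.5082 -0.1689  0.1687]
[[[0.269,0.095,-0.013],[-0.0,0.0,0.001],-1.0]]
ends [ 0.5029 -0.197   0.17  ]
```

```bash
python3 -m crank '[[[0.5,0.196,-0.023],[0,0,0.002],-1],[[1.0,0.392,-0.046],[0,0,0.0037],-1],[[1.0,0.392,-0.046],[0,0,0.0037],-1]]'
python3 -m crank '[[[0.5,0.19,-0.023],[0,0,0.002],-1],[[1.0,0.379,-0.046],[0,0,0.0037],-1],[[1.0,0.379,-0.046],[0,0,0.0037],-1]]'
python3 -m crank '[[[0.5,0.183,-0.023],[0,0,0.002],-1],[[1.0,0.366,-0.046],[0,0,0.0037],-1],[[1.0,0.366,-0.046],[0,0,0.0037],-1]]'
python3 -m crank '[[[0.15,0.05,-0.006],[0,0,0],-1],[[0.269,0.095,-0.013],[0,0,0.001],-1],[[0.269,0.095,-0.013],[0,0,0.001],-1],[[0.269,0.095,-0.013],[0,0,0.001],-1]]'
python3 - <<'E'
from plant import viewer, monitor
from h import *
s=monitor.read_state(); print(s["tcp_pos"],s["orientation"],s["joint_pos"])
w=viewer.camera("wrist")["pixels"]; c=viewer.camera("side")["pixels"]
cv2.imwrite("pics/m.png",np.hstack([cv2.resize(w[:,:,::-1],(400,300)),cv2.resize(c[150:300,210:410,::-1],(400,300),interpolation=cv2.INTER_CUBIC)]))
E
```

```text
time: 23.55
tcp_pos: [0.5447, 0.0379, 0.1589]
orientation: [[0.171, -0.985, -0.002], [-0.985, -0.171, -0.0], [0.0, 0.002, -1.0]]
wrist_force: [0.5, 0.3, -4.7]
grip_width: 0.0593
finger_force: 66.9
time: 23.92
tcp_pos: [0.5255, -0.0665, 0.1636]
orientation: [[0.159, -0.987, -0.001], [-0.987, -0.159, 0.0], [-0.0, 0.001, -1.0]]
wrist_force: [0.8, 0.1, -6.2]
grip_width: 0.0597
finger_force: 67.0
time: 24.3
tcp_pos: [0.5063, -0.1706, 0.1683]
orientation: [[0.148, -0.989, -0.0], [-0.989, -0.148, 0.0], [-0.0, 0.0, -1.0]]
wrist_force: [0.2, -0.0, -5.9]
grip_width: 0.0594
finger_force: 67.1
time: 24.8
tcp_pos: [0.5022, -0.1964, 0.1703]
orientation: [[0.149, -0.989, 0.001], [-0.989, -0.149, 0.0], [-0.0, -0.001, -1.0]]
wrist_force: [-0.7, 0.5, -5.4]
grip_width: 0.0596
finger_force: 67.1
[ 0.50215781 -0.19636372  0.17025048] [[ 1.48708585e-01 -9.88880371e-01  1.16971917e-03]
 [-9.88881045e-01 -1.48708251e-01  3.68121363e-04]
 [-1.90081098e-04 -1.21145592e-03 -9.99999248e-01]] [-9.35057903e-03  1.88603818e-01 -3.79438514e-01 -4.49994247e-04
 -1.00158781e+00  1.58854986e-01]
```

View pics/m.png

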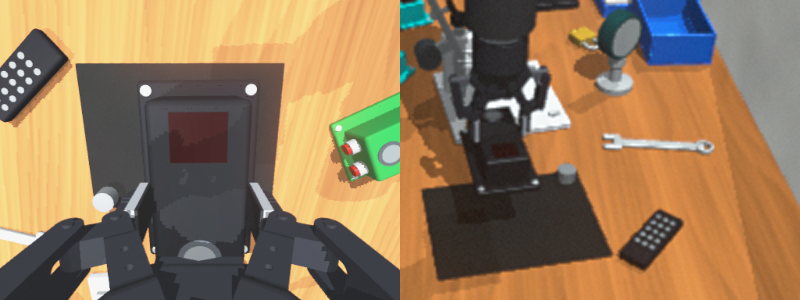

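The transmitter is level, centred over the mat and clear of the cap at (103,200). I'll lower it, finishing slowly.

```bash
python3 -m crank '[[[0,0,0.2],[0,0,0],-1],[[0,0,0.45],[0,0,0],-1],[[0,0,0.7],[0,0,0],-1],[[0,0,0.9],[0,0,0],-1],[[0,0,1],[0,0,0],-1],[[0,0,1],[0,0,0],-1]]'
python3 -m crank '[[[0,0,0.03],[0,0,0],-1],[[0,0,0.06],[0,0,0],-1],[[0,0,0.09],[0,0,0],-1],[[0,0,0.12],[0,0,0],-1],[[0,0,0.14],[0,0,0],-1],[[0,0,0.16],[0,0,0],-1],[[0,0,0.17],[0,0,0],-1]]'
```

```text
time: 25.65
tcp_pos: [0.5021, -0.1965, 0.07]
orientation: [[0.149, -0.989, 0.0], [-0.989, -0.149, 0.0], [-0.0, -0.0, -1.0]]
wrist_force: [-0.2, -0.4, -6.2]
grip_width: 0.0595
finger_force: 67.1
time: 26.52
tcp_pos: [0.5021, -0.1967, 0.0532]
orientation: [[0.149, -0.989, 0.001], [-0.989, -0.149, 0.0], [-0.0, -0.001, -1.0]]
wrist_force: [0.1, -0.2, -5.9]
grip_width: 0.0595
finger_force: 67.1
```

```bash
python3 -m crank '[[[0,0,0.01],[0,0,0],-1],[[0,0,0.02],[0,0,0],-1],[[0,0,0.03],[0,0,0],-1],[[0,0,0.04],[0,0,0],-1],[[0,0,0.04],[0,0,0],-1]]'
```

```text
time: 27.15
tcp_pos: [0.5022, -0.1966, 0.0493]
orientation: [[0.149, -0.989, 0.001], [-0.989, -0.149, 0.0], [-0.0, -0.001, -1.0]]
wrist_force: [-0.6, 0.3, -5.5]
grip_width: 0.0598
finger_force: 67.1
```

```bash
python3 -m crank '[[[0,0,0.007],[0,0,0],-1],[[0,0,0.014],[0,0,0],-1],[[0,0,0.02],[0,0,0],-1],[[0,0,0.02],[0,0,0],-1]]'
```

```text
time: 27.65
tcp_pos: [0.5023, -0.1967, 0.0487]
orientation: [[0.149, -0.989, 0.002], [-0.989, -0.149, -0.0], [0.0, -0.002, -1.0]]
wrist_force: [-5.6, 2.3, 10.3]
grip_width: 0.0598
finger_force: 68.9
```

Contact is made, with a net push of about 16 N. I'll ease 1 mm, open and rise.

```bash
python3 -m crank '[[[0,0,-0.01],[0,0,0],-1],[[0,0,-0.01],[0,0,0],0.6],[[0,0,-0.01],[0,0,0],1],[[0,0,-0.01],[0,0,0],1],[[0,0,-0.01],[0,0,0],1],[[0,0,-0.01],[0,0,0],1]]' 20
python3 -m crank '[[[0,0,-0.1],[0,0,0],1],[[0,0,-0.3],[0,0,0],1],[[0,0,-0.6],[0,0,0],1],[[0,0,-1],[0,0,0],1],[[0,0,-1],[0,0,0],1],[[0,0,-1],[0,0,0],1]]'
python3 -m crank '[[[0,0,-0.4],[0,0,0],1],[[0,0,-0.8],[0,0,0],1],[[0,0,-0.8],[0,0,0],1]]'
python3 - <<'E'
from plant import viewer, monitor
from h import *
w=viewer.camera("wrist"); s=viewer.camera("side")["pixels"]
P=np.load("pose.npz")
print("dark",[ (proj(w,np.r_[P["Rm"]@np.array(o)+P["tm"],.004])).round() for o in((.13,.1),(.13,-.1),(-.13,-.1),(-.13,.1))])
K=np.r_[P["R"]@[.085,-.044]+P["t"],0]
g=s[144:176,226:252].max(2); print("\n".join("".join("#" if v<70 else "+" if v<100 else "." for v in r) for r in g))
cv2.imwrite("pics/f.png",np.hstack([cv2.resize(w["pixels"][:,:,::-1],(400,300)),cv2.resize(s[130:310,200:380,::-1],(400,300),interpolation=cv2.INTER_CUBIC)]))
E
```

```text
time: 28.4
tcp_pos: [0.5023, -0.1967, 0.0484]
orientation: [[0.149, -0.989, 0.001], [-0.989, -0.149, 0.0], [-0.0, -0.001, -1.0]]
wrist_force: [-0.1, 0.6, 0.6]
grip_width: 0.0851
finger_force: 0.0
time: 29.15
tcp_pos: [0.5019, -0.1966, 0.1487]
orientation: [[0.148, -0.989, 0.002], [-0.989, -0.148, 0.001], [-0.0, -0.002, -1.0]]
wrist_force: [-1.2, 0.7, 0.4]
grip_width: 0.0857
finger_force: 0.0
time: 29.52
tcp_pos: [0.5033, -0.197, 0.2306]
orientation: [[0.149, -0.989, 0.005], [-0.989, -0.149, -0.001], [0.001, -0.005, -1.0]]
wrist_force: [0.1, -0.3, -0.4]
grip_width: 0.0853
finger_force: 0.0
dark [array([144., 244.]), array([126.,  86.]), array([350.,  86.]), array([337., 244.])]
...................#######
....................######
....................######
+...................######
+...................####+#
+...................#####+
++.....+##..........######
++.....+##..........######
++......###.........######
+++....+###.........######
++++..++####........######
+++++++++####.......######
++++++....######+...######
+++++....+#######...######
++++++...+#######...######
++++++...+#######...######
+..++++..+#######...######
+...+++..+#######...######
....++++..######+...######
....+++++..####+....######
.....++++..++++.....######
.....++++++++++.....######
......++####+++....+######
.......##++++++....+######
.......##++++.....+#######
.......######++++++#######
#+....+#######++++########
#+..+++#######++++########
#+.++++#######++...#######
##+++++######++.....######
###+++#######+......######
####++#######+.....+######
```

View pics/f.png

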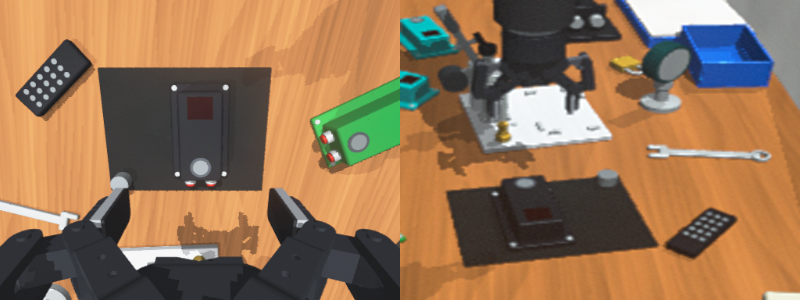

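The transmitter lies flat on the mat, with its flange at about (170–230, 83–185) inside the mat at (98–270, 67–190). That puts it roughly 24 mm and 7 mm off centre. The arm is still locked with the knob down, and the gripper is clear, so I'm handing in.

```bash
python3 -c "
from plant import ticket; print(ticket.sign_off())"
```

```text
the job is handed in; nothing more can be done
None
```

Job handed in at about 30 s, verdict not shown: the clamp is locked open at about 1.93 rad with the pin dropped, and the transmitter lies flat on the mat about 24 mm off centre, with the gripper clear and no bystander seen to have moved; the handle slipped out of the grip once on the way up.

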